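# Open the sprung-lid specimen chamber and bring out the slide carrier

### The job

Press the release button on the specimen chamber so that its sprung lid pops up, steady the rocking lid with the fingers until it is still, then swing it gently right back until it rests fully open. After that lift the slide carrier out and lay it gently, right way up and flat, on the floor of the steel tray. Leave the chamber open and the other things on the bench where they are.

Things in the scene. Friction and masses are not known exactly. Their poses are not given: they have to be found in the camera images.
- chamber: Matt black fixed specimen chamber, 150 (x) by 200 (y) by 50 high. Origin: on the bench under the centre of its well; x from front (lip side) to hinge, z up. Well: y -70 to 70, walls 5, inner floor 8 up, inside 140 by 130, thin spring pin in its rear left corner (45, 58). Solid deck: y -130 to -70, top at 50, with the release button and a fixed round dial (30 across, 16 tall, at 35, -108).
- release_top (a point): Centre of the top of the release button, at (-40, -108, 72) in the chamber's frame when up: a bare-metal round cap 24 across in a black ring 40 across and 12 high, nearer the front than the dial. Press straight down, travel 6, about 4 N fully down; the latch lets go at about 5. It springs back.
- release (a joint): Travel of the release button, 0 up to 0.006 m fully pressed.
- lid (a joint): Lid angle, rad: 0 shut and latched, grows as it opens upward, 1.57 upright, stop at 1.85 fully open, leaning back to the chamber's +x, its edge 210 above the bench. Let go, it is kicked up, overshoots, rocks, and settles on a soft spring pin at 0.6 to 0.8. Above that it swings freely (160 g, slight friction): left before upright it falls back; left past about 1.7 it drops back to the stop.
- lid_hinge (a point): Point on the hinge line, mid-width, at (75, 0, 50.5) in the chamber's frame; the hinge line runs along the chamber's y.
- lid_lip (a point): Middle of the lid's front edge, 166 from the hinge line, at half thickness; x along the lid towards the hinge, z out of its top. The lid: black plate with glass window, 150 deep, 140 wide, 6 thick, underside through the hinge line. A lip 60 wide, 6 thick juts 16 beyond the chamber's front; once popped it can be lifted from below with fingers tilted forward.
- carrier: Slide carrier, about 80 g, in the well at the start: black plate 84 (x) by 66 (y) by 5 thick with a glass slide on either side of an upright grip rib in its middle, 56 long (x), 10 thick (y), rising to 29 above the underside. Origin: centre of the underside; z up.
- tray: Steel tray, fixed, 170 (x) by 135 (y) by 18 high, walls and floor 3 thick, open on top and empty. Origin: bench level under its centre; z up.
- objective: Bystander: microscope objective, metal, 34 across, 50 tall, standing; origin under its centre.
- dropper: Bystander: amber dropper bottle, 30 across, 65 tall, standing; origin under its centre.
- dish: Bystander: glass dish, 60 across, 14 tall; origin under its centre.
- slide_box: Bystander: grey slide box, 80 by 100 by 35 tall; origin under its centre.
- screwdriver: Bystander: screwdriver 150 long, lying near the robot; origin under its middle.
- eyepiece: Bystander: black eyepiece, 34 across, 56 tall, standing; origin under its centre.
Mind the look-alikes: they are no part of the job. There is more than one size of the tray; the job needs the largest.

How it is judged (in metres and radians):
On the way, in this order (a step that is already met when the one before it is completed fails the run):
1. the button is pressed and the lid has popped up, with the carrier still in the well (value of joint lid above 0.25 rad and horizontal distance between carrier and chamber below 0.04 m and z of carrier in the frame of chamber below 0.05 m), for 0.05 s.
2. the fingers touch the popped lid (0.25 to 1.4 rad) and it is steady (under 0.3 rad/s) (contact force between the fingers and lid above 0.1 N and value of joint lid between 0.25 and 1.4 rad and velocity of joint lid between -0.3 and 0.3 rad/s), for 0.3 s.
3. the lid rests fully open (over 1.75 rad) while the carrier is still in the well (value of joint lid above 1.75 rad and velocity of joint lid below 0.1 rad/s and horizontal distance between carrier and chamber below 0.04 m and z of carrier in the frame of chamber below 0.05 m), for 0.3 s.
At the end, for the whole second after the job is handed in: The lid rests fully open (over 1.75 rad) and the carrier lies at rest and right way up, flat on the tray's floor inside its walls (origin within 55 mm of the tray's centre and under 7 mm above the tray's underside, tilt under 0.08 rad) (value of joint lid above 1.75 rad and horizontal distance between carrier and tray below 0.055 m and z of carrier in the frame of tray below 0.007 m and angle between carrier's own z axis and vertical below 0.08 rad and linear speed of carrier below 0.02 m/s); the robot touches nothing.
It fails at once if the lid is flung back: faster than 2.5 rad/s when above 1.55 rad (value of joint lid above 1.55 rad and velocity of joint lid above 2.5 rad/s).
It fails at once if the carrier is dropped: moves faster than 0.5 m/s without being held (linear speed of carrier above 0.5 m/s and contact force between the fingers and carrier below 0.05 N).
It fails at once if another thing on the bench is shifted by more than 30 mm (distance of any of objective, dropper, dish, slide_box, screwdriver, eyepiece from where it was at the start of the episode above 0.03 m).
It also fails if it takes over 69 s, if anything falls off the work surface, if the arm or the gripper's body presses on something with over 40 N, if the wrist force passes 120 N, or if a joint passes its speed limit or range.

### The arm

A 6-joint arm with a two-finger parallel gripper is mounted at the origin on the work surface. World frame = base frame: x ahead of the robot, y to its left, z up, the work surface at z = 0. Lengths are in m, angles in degrees, forces in N, time in s.
With the tool pointing down it reaches from about 0.25 to 0.725 m from the base axis. Payload 9.7 kg.
Tool frame: the origin (TCP) lies midway between the tips of the shut fingers; the grasp point (between the pads) lies 19 mm behind it; y points along the fingers, x is the direction in which the jaws open and shut, and the axes are right-handed (so a half turn about y gives the same grasp; the last joint's range is limited). The gripper opens to 85 mm and grips with 20 to 120 N. Pads are 22 mm wide; open, the fingers measure 114 mm over their backs; the gripper's body (76 mm by 85 mm) begins 54 mm behind the grasp point. The pads swing forward as they close: fully open they stand 13 mm farther back than shut.
Start: joints at [-67.265, 4.979, 10.078, 95.1, 0, 90], TCP at [0.213, -0.507, 0.231] pointing down, gripper open.
Joint ranges: [-179.16, 179.16], [-48.56, 103.87], [-65.8, 70.77], [-126.05, 130.52], [-82.76, 87.17], [-180, 180]. Speed limits (degrees/s): [127.2, 127.2, 147.25, 180, 180, 180].

### API

Orientations are given as [roll, pitch, yaw] about the fixed x, y, z axes, in that order (R = Rz(yaw) Ry(pitch) Rx(roll)).
In Python, from workcell import get_obs, camera, job_done gives the robot as it stands.
- The arm moves only by the tool play_rows, never from a script. Its argument "moves" is a list of rows, each a list of 3 entries, a list of its own where there are three numbers: the turn, a rotation vector about the tool's x, y, z in degrees, then the shift along the tool's x, y, z in m, then the opening in per cent of the stroke, from 0 (shut) to 100 (fully open). A call has exactly 5 rows; each row is the pose to reach, as a shift and turn from the pose commanded when the call began, along the tool's axes at that moment; what a row does not reach only later rows make up. A row lasts 1/10 s, in which the tool goes at most 50 mm and 8.59 degrees, less where a joint would pass 70% of its speed; a pose out of reach is approached as far as the arm can. A call with a gripper value outside its range is refused whole. The fingers move at their own pace and stop on an object; "grip_force" is the grip in N (left out, the last holds). Time passes only in rows, so rows that repeat a pose let the fingers close, or fill a call up. It gives the time, the measured TCP pose, the force and the opening at its end, in the units of the state.
- get_obs(): the state, without advancing time (a new reading comes with each control period).
- camera(name): name is "scene" or "top" or "wrist"; returns a dict with "img" (400x640x3 uint8, red, green, blue), "fov_y" (degrees; the focal length in pixels is half the picture's height over the tangent of half this angle, whatever the lens; pixels are square), "cx", "cy" (the principal point, pixels), "k1" (the pictures are not rectified: a ray, as slopes to the right and down, at radius r is drawn at 1 + k1 r^2 times it, then the intrinsics apply), "world_from_camera" (4x4, takes a point from camera to world coordinates). Camera axes: x right, y up, looking along -z (the intrinsics and any distortion apply to the point x, -y, -z); pixel columns grow to the right and rows downward; lengths in m; the calibration is good to about 2 mm. A picture is of the moment at which its call begins. There is no depth.
- job_done(): hands the job in, once; it reports no verdict.
The state is a dict: "time": time; "q": joint angles; "qd": joint speeds; "joint_efforts": joint torques, N m; "ee_pos": TCP position; "tcp_rot": TCP orientation; "wrist_force": force on the tool from outside, world axes, zero at the start; "torque": the same for the moment, N m; "opening": finger opening in m.
Only numpy, scipy, OpenCV 4.12 (cv2) and the standard library are available. Lean on these libraries where they do the work, as an engineer would, in place of code of your own. Each camera call takes 0.05 s, during which the arm holds its last target.

## Working session

There is one attempt and no reset: what is moved stays moved. The work goes in short steps, Python scripts to look and compute and a tool call to move; the robot and the scene stay as the last step left them, time stands still between calls to the robot, and variables do not carry over. Pictures are saved under pics/ and viewed, and the job is handed in when it is done.

Besides the shell and the picture viewer there is one more tool, called as name(argument=value, ...) on one line, values as JSON. play_rows: Moves the arm, as the interface text tells. Its arguments: {"type":"object","properties":{"moves":{"type":"array"},"grip_force":{"type":"number"}},"required":["moves"]}

```bash
mkdir -p pics; ls; cat > h.py <<'E'
import numpy as np, cv2
from workcell import get_obs, camera
def snap(n,f):
    c=camera(n); cv2.imwrite('pics/'+f,cv2.cvtColor(c['img'],cv2.COLOR_RGB2BGR)); 
    import pickle; pickle.dump(c,open('pics/'+f[:-4]+'.pkl','wb')); return c
def load(f):
    import pickle; return pickle.load(open('pics/'+f+'.pkl','rb'))
def K(c):
    f=c['img'].shape[0]/2/np.tan(np.radians(c['fov_y'])/2)
    return np.array([[f,0,c['cx']],[0,f,c['cy']],[0,0,1.]]),np.array([c['k1'],0,0,0,0.])
def ray(c,uv):
    k,d=K(c); p=cv2.undistortPoints(np.array(uv,float).reshape(-1,1,2),k,d).reshape(-1,2)
    T=np.array(c['world_from_camera']); v=np.c_[p[:,0],-p[:,1],-np.ones(len(p))]@T[:3,:3].T
    return T[:3,3],v
def onz(c,uv,z):
    o,v=ray(c,uv); s=(z-o[2])/v[:,2]; return o+v*s[:,None]
def proj(c,P):
    k,d=K(c); T=np.linalg.inv(np.array(c['world_from_camera'])); p=np.atleast_2d(P)@T[:3,:3].T+T[:3,3]
    p=p*[1,-1,-1]; return cv2.projectPoints(p,np.zeros(3),np.zeros(3),k,d)[0].reshape(-1,2)
E
python3 - <<'E'
from h import *
np.set_printoptions(precision=4,suppress=True)
for n in ['scene','top','wrist']:
    c=snap(n,n+'0.png'); print(n,c['fov_y'],c['cx'],c['cy'],c['k1'],np.array(c['world_from_camera']))
print(get_obs())
E
```

```text
pics
scene 42.19541013045291 321.0759086631683 202.2733831661211 0.039837497403460286 [[-0.5409 -0.5168  0.6636  1.4224]
 [ 0.8409 -0.3138  0.441   0.4743]
 [-0.0196  0.7965  0.6043  0.8194]
 [ 0.      0.      0.      1.    ]]
top 53.482704043557376 315.86441368247137 199.09158781509493 -0.083835341786743 [[ 0.0038  0.9942 -0.1076  0.5079]
 [-0.9999  0.0027 -0.011  -0.0832]
 [-0.0106  0.1076  0.9941  0.889 ]
 [ 0.      0.      0.      1.    ]]
wrist 65.42904725083791 321.47609661627206 200.8912134896756 -0.05296184186925368 [[ 0.3868  0.8707  0.3038  0.2917]
 [-0.9222  0.3656  0.1262 -0.4749]
 [-0.0012 -0.329   0.9443  0.373 ]
 [ 0.      0.      0.      1.    ]]
{'time': 0.15, 'q': array([-67.2653,   5.0036,  10.044 ,  95.1003,   0.0008,  89.9994]), 'qd': array([-0.0327, -0.019 ,  0.0908,  0.1313, -0.0307, -0.0938]), 'joint_efforts': array([  0.0015, -52.0762,  46.5044,   0.0139,   0.0001,  -0.    ]), 'ee_pos': array([ 0.2125, -0.5071,  0.2307]), 'tcp_rot': array([-89.9992,   0.0599, -67.2647]), 'wrist_force': array([-0.9335,  0.0796, -0.6396]), 'torque': array([-0.0237,  0.0121,  0.0439]), 'opening': 0.08557590826088332}
```

View pics/top0.png

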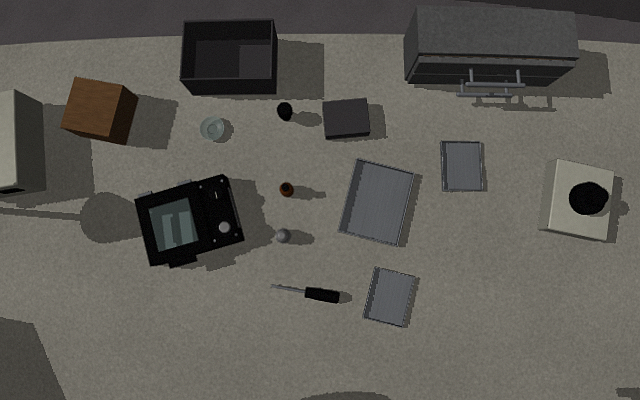

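View pics/scene0.png

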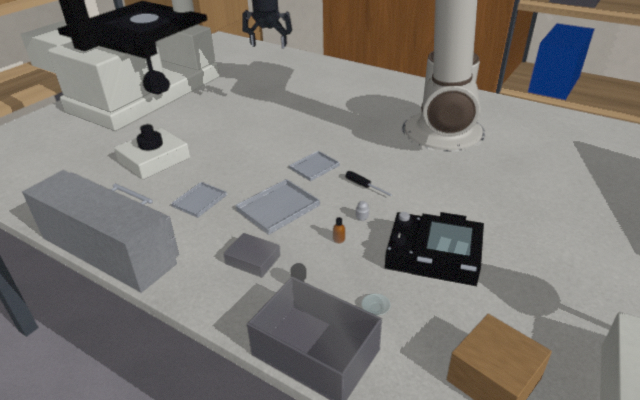

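View pics/wrist0.png

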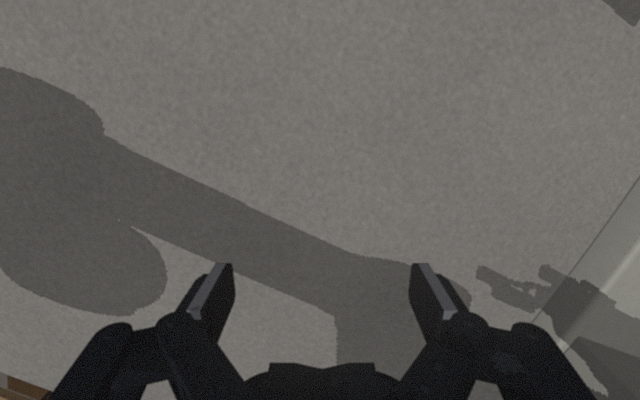

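```bash
python3 - <<'E'
from h import *
im=cv2.imread('pics/top0.png')
cv2.imwrite('pics/z1.png',cv2.resize(im[160:285,120:260],None,fx=5.6,fy=4.8*1.1667,interpolation=cv2.INTER_CUBIC)[:600] if 0 else cv2.resize(im[165:280,120:260],None,fx=5,fy=5,interpolation=cv2.INTER_CUBIC))
cv2.imwrite('pics/z2.png',cv2.resize(im[145:260,325:435],None,fx=5,fy=5,interpolation=cv2.INTER_CUBIC))
im=cv2.imread('pics/scene0.png')
cv2.imwrite('pics/z3.png',cv2.resize(im[190:300,350:500],None,fx=5,fy=5,interpolation=cv2.INTER_CUBIC))
E
```

```text
(no output)
```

View pics/z1.png

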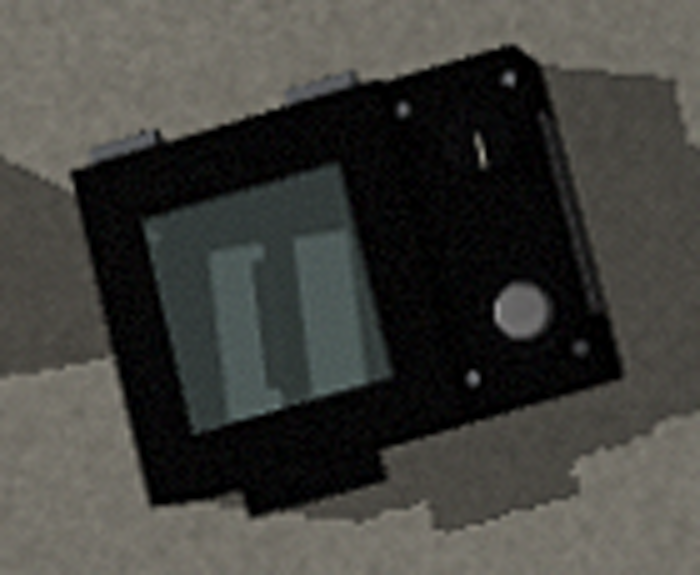

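View pics/z2.png

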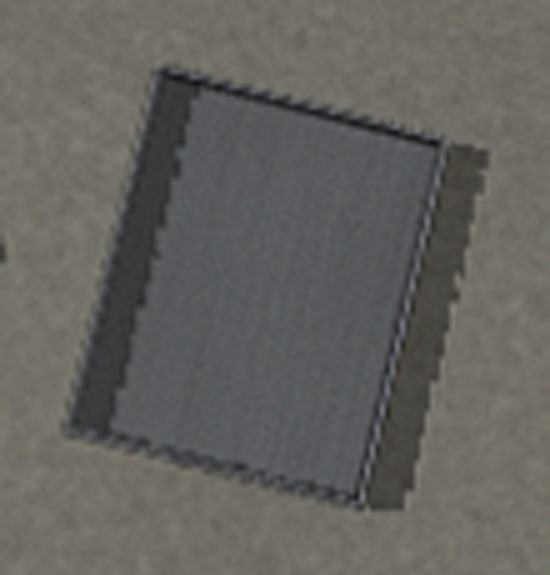

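View pics/z3.png

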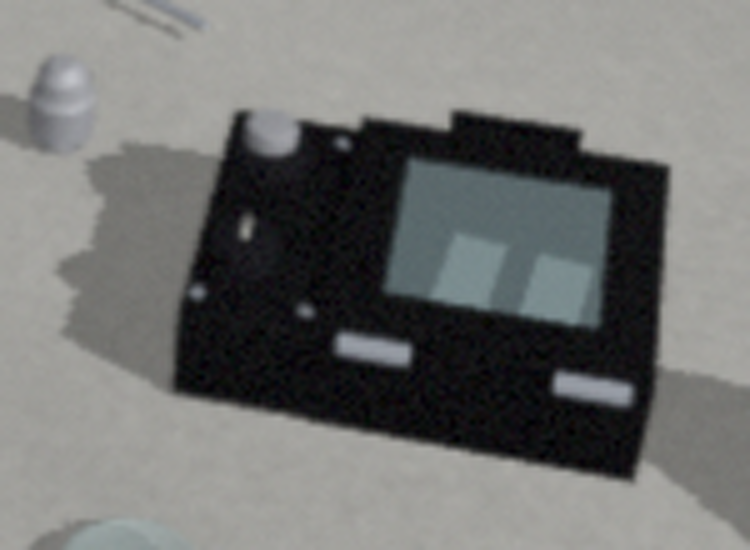

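```bash
python3 - <<'E'
from h import *
np.set_printoptions(precision=4,suppress=True)
t=load('top0'); s=load('scene0')
z=lambda x,y,a,b:((x+.5)/5-.5+a,(y+.5)/5-.5+b)
Z=lambda L,a,b:[z(x,y,a,b) for x,y in L]
b=onz(t,Z([(522,310)],120,165),.072); print('button top',b, 'scene',onz(s,Z([(273,124)],350,190),.072))
print('deck corners rr fr',onz(t,Z([(540,68),(622,376)],120,165),.05))
print('lid fl,rl, lip r,l',onz(t,Z([(152,505),(75,172),(385,480),(250,517)],120,165),.0565))
T=onz(t,Z([(160,68),(443,146),(362,508),(68,432)],325,145),.018);print('tray',T,T.mean(0),np.linalg.norm(np.diff(np.r_[T,T[:1]],axis=0),axis=1))
f=onz(t,Z([(622,376),(540,68)],120,165),.05)
print(np.degrees(np.arctan2(*(f[1]-f[0])[[1,0]])))
# slides via glass (z ~ .013+?) 
print('slides',onz(t,Z([(212,252),(262,246),(285,392),(300,238),(345,232)],120,165),.016))
print('objective etc base', onz(t,[(284,236),(287,189),(284,111),(212,129)],0.05), onz(t,[(284,236)],.05))
print('screw',onz(t,[(272,286),(340,296)],0.01),'box',onz(t,[(322,100),(367,97),(371,134),(326,139)],.035))
E
```

```text
button top [[0.5385 0.1158 0.072 ]] scene [[0.5412 0.1174 0.072 ]]
deck corners rr fr [[0.6434 0.1163 0.05  ]
 [0.5117 0.0777 0.05  ]]
lid fl,rl, lip r,l [[0.4553 0.2767 0.0565]
 [0.5971 0.3174 0.0565]
 [0.4673 0.1761 0.0565]
 [0.451  0.2338 0.0565]]
tray [[ 0.6942 -0.1642  0.018 ]
 [ 0.6594 -0.2903  0.018 ]
 [ 0.4991 -0.2513  0.018 ]
 [ 0.532  -0.1228  0.018 ]] [ 0.5962 -0.2071  0.018 ] [0.1308 0.165  0.1327 0.1674]
16.32886502572603
slides [[0.5655 0.2711 0.016 ]
 [0.5684 0.2482 0.016 ]
 [0.5035 0.2352 0.016 ]
 [0.572  0.2309 0.016 ]
 [0.5748 0.2104 0.016 ]]
objective etc base [[ 0.5202 -0.007   0.05  ]
 [ 0.6202 -0.0122  0.05  ]
 [ 0.7926 -0.0034  0.05  ]
 [ 0.7526  0.1544  0.05  ]] [[ 0.5202 -0.007   0.05  ]]
screw [[ 0.4113  0.0218  0.01  ]
 [ 0.3906 -0.1269  0.01  ]] box [[ 0.8232 -0.0866  0.035 ]
 [ 0.8305 -0.1874  0.035 ]
 [ 0.7452 -0.195   0.035 ]
 [ 0.7336 -0.0956  0.035 ]]
```

```bash
cat >> h.py <<'E'
from scipy.spatial.transform import Rotation as Ro
np.set_printoptions(precision=4,suppress=True)
O=np.array([.5478,.2308,0]); YAW=16.
RC=Ro.from_euler('z',YAW,degrees=True).as_matrix()
def w(p,O=O,RC=RC): return O+RC@np.array(p,float)
def cur():
    o=get_obs(); return np.array(o['ee_pos']),Ro.from_euler('xyz',o['tcp_rot'],degrees=True).as_matrix(),o
def toolR(y,x):
    y=np.array(y,float);y/=np.linalg.norm(y);x=np.array(x,float);x-=y*(x@y);x/=np.linalg.norm(x)
    return np.c_[x,y,np.cross(x,y)]
def delta(p,R,q=False):
    p0,R0,o=cur()
    print('t',round(o['time'],2),'turn',Ro.from_matrix(R0.T@R).as_rotvec(degrees=True).round(1),'shift',(R0.T@(np.array(p)-p0)).round(4),'F',o['wrist_force'].round(1),'pos',p0.round(4),'rpy',o['tcp_rot'].round(1),'q',o['q'].round(1))
def cham(p):  # world to chamber
    return RC.T@(np.array(p)-O)
E
python3 - <<'E'
from h import *
s=np.sin(np.radians(10));c=np.cos(np.radians(10))
R=RC@toolR([0,s,-c],[0,-1,0])
delta(w([-.04,-.112,.12]),R)
delta(w([-.04,-.112,.12])+[0,0,.08],R)
E
```

```text
t 0.15 turn [0.6 6.7 9.9] shift [-0.4443  0.1112  0.5416] F [-0.9  0.1 -0.6] pos [ 0.2125 -0.5071  0.2307] rpy [-90.    0.1 -67.3] q [-67.3   5.   10.   95.1   0.   90. ]
t 0.15 turn [0.6 6.7 9.9] shift [-0.4444  0.0312  0.5416] F [-0.9  0.1 -0.6] pos [ 0.2125 -0.5071  0.2307] rpy [-90.    0.1 -67.3] q [-67.3   5.   10.   95.1   0.   90. ]
```

play_rows(moves=[[[0.6,6.7,9.9],[-0.444,0.031,0.542],0],[[0.6,6.7,9.9],[-0.444,0.031,0.542],0],[[0.6,6.7,9.9],[-0.444,0.031,0.542],0],[[0.6,6.7,9.9],[-0.444,0.031,0.542],0],[[0.6,6.7,9.9],[-0.444,0.031,0.542],0]])

```text
time: 0.65
ee_pos: [0.3301, -0.2849, 0.2197]
tcp_rot: [-90.0, 9.9, -74.0]
wrist_force: [1.0, -0.6, 0.0]
opening: 0.0123
```

```bash
cat > a.py <<'E'
from h import *
s=np.sin(np.radians(10));c=np.cos(np.radians(10))
R=RC@toolR([0,s,-c],[0,-1,0])
delta(w([-.04,-.112,.2]),R)
E
python3 a.py
```

```text
t 0.65 turn [-0.  -0.   0.1] shift [-0.3155  0.0754  0.3113] F [ 1.  -0.6  0. ] pos [ 0.3301 -0.2849  0.2197] rpy [-90.    9.9 -74. ] q [-44.   -2.3   0.8 101.7   5.  119.6]
```

play_rows(moves=[[[0,0,0],[-0.31,0.074,0.306],0],[[0,0,0],[-0.31,0.074,0.306],0],[[0,0,0],[-0.31,0.074,0.306],0],[[0,0,0],[-0.31,0.074,0.306],0],[[0,0,0],[-0.31,0.074,0.306],0]])

```text
time: 1.15
ee_pos: [0.4468, -0.0638, 0.2091]
tcp_rot: [-90.0, 9.9, -74.0]
wrist_force: [0.7, -0.8, -1.1]
opening: 0.0
```

```bash
python3 a.py
```

```text
t 1.15 turn [-0.   0.   0.1] shift [-0.1396  0.0337  0.1383] F [ 0.7 -0.8 -1.1] pos [ 0.4468 -0.0638  0.2091] rpy [-90.    9.9 -74. ] q [-13.6  -4.3  -2.2  97.    8.6 150.1]
```

play_rows(moves=[[[0,-43,0],[-0.02,0,0.02],0],[[0,-43,0],[-0.04,0,0.04],0],[[0,-43,0],[-0.06,0,0.06],0],[[0,-43,0],[-0.08,0,0.08],0],[[0,-43,0],[-0.1,0,0.1],0]])

```text
time: 1.65
ee_pos: [0.5156, 0.0576, 0.2264]
tcp_rot: [-83.2, 7.2, -30.2]
wrist_force: [0.3, -0.1, 0.3]
opening: -0.0
```

play_rows(moves=[[[0,-43,0],[0,0,0],0],[[0,-43,0],[0,0,0],0],[[0,-43,0],[0,0,0],0],[[0,-43,0],[0,0,0],0],[[0,-43,0],[0,0,0],0]])

```text
time: 2.15
ee_pos: [0.5152, 0.0565, 0.2262]
tcp_rot: [-80.1, 0.7, 12.4]
wrist_force: [0.2, 0.2, 0.1]
opening: -0.0
```

play_rows(moves=[[[0,-43,0],[0,0,0],0],[[0,-43,0],[0,0,0],0],[[0,-43,0],[0,0,0],0],[[0,-43,0],[0,0,0],0],[[0,-43,0],[0,0,0],0]])

```text
time: 2.65
ee_pos: [0.5152, 0.0565, 0.2262]
tcp_rot: [-82.3, -6.3, 54.9]
wrist_force: [0.2, 0.4, 0.8]
opening: -0.0004
```

```bash
sed -i 's/\[0,-1,0\]/[0,1,0]/' a.py; python3 a.py
```

```text
t 2.65 turn [  0.  -50.7  -0.1] shift [0.0567 0.0338 0.0071] F [0.2 0.4 0.8] pos [0.5152 0.0565 0.2262] rpy [-82.3  -6.3  54.9] q [ 1.   2.8  6.7 96.5  9.6 35.5]
```

play_rows(moves=[[[0,-50.7,0],[0.057,0.034,0.007],0],[[0,-50.7,0],[0.057,0.034,0.007],0],[[0,-50.7,0],[0.057,0.034,0.007],0],[[0,-50.7,0],[0.057,0.034,0.007],0],[[0,-50.7,0],[0.057,0.034,0.007],0]])

```text
time: 3.15
ee_pos: [0.5407, 0.1124, 0.1996]
tcp_rot: [-88.6, -9.8, 98.2]
wrist_force: [-0.2, -0.8, 1.2]
opening: 0.0006
```

```bash
sed -i 's/112,.2\]/112,.09]/' a.py; python3 a.py; python3 -c "
from h import *
snap('wrist','w1.png');snap('top','t1.png')"
```

```text
t 3.15 turn [-0.  -7.7 -0.1] shift [-0.0189  0.108  -0.0021] F [-0.2 -0.8  1.2] pos [0.5407 0.1124 0.1996] rpy [-88.6  -9.8  98.2] q [ 6.7  6.1  7.3 92.8  9.8 -1.7]
```

View pics/w1.png

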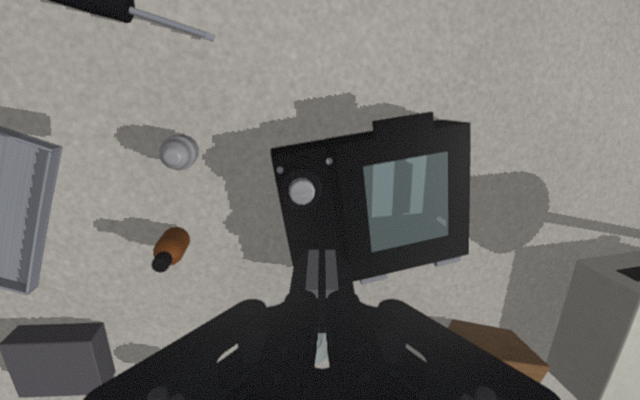

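```bash
python3 - <<'E'
from h import *
c=load('w1'); im=c['img'].astype(int)
g=im.mean(2); m=((g>100)&(np.arange(400)[:,None]>170)&(np.arange(400)[:,None]<212)&(np.arange(640)>280)&(np.arange(640)<325)).astype(np.uint8)
M=cv2.moments(m,True); u=(M['m10']/M['m00'],M['m01']/M['m00']); print(u,M['m00'],onz(c,[u],.072))
print('expected',w([-.04,-.108,.072]))
print('lid corners',onz(c,[(272,150),(470,124),(468,252),(373,122),(433,113)],.0565))
print([w(p) for p in [(-.075,-.13,.05),(-.075,.07,.0565),(.075,.07,.0565),(-.091,-.03,.0565),(-.091,.03,.0565)]])
print('slide_box etc')
E
```

```text
(302.02335456475583, 191.76220806794055) 471.0 [[0.5378 0.1156 0.072 ]]
expected [0.5391 0.116  0.072 ]
lid corners [[0.5056 0.0858 0.0565]
 [0.4563 0.277  0.0565]
 [0.5956 0.3178 0.0565]
 [0.4686 0.1757 0.0565]
 [0.4519 0.2342 0.0565]]
[array([0.5115, 0.0852, 0.05  ]), array([0.4564, 0.2774, 0.0565]), array([0.6006, 0.3188, 0.0565]), array([0.4686, 0.1769, 0.0565]), array([0.4521, 0.2346, 0.0565])]
slide_box etc
```

play_rows(moves=[[[0,-7.7,0],[-0.019,0.108,-0.003],0],[[0,-7.7,0],[-0.019,0.108,-0.003],0],[[0,-7.7,0],[-0.019,0.108,-0.003],0],[[0,-7.7,0],[-0.019,0.108,-0.003],0],[[0,-7.7,0],[-0.019,0.108,-0.003],0]])

```text
time: 3.75
ee_pos: [0.5423, 0.112, 0.0929]
tcp_rot: [-90.1, -9.9, 105.5]
wrist_force: [-0.8, -0.1, -0.6]
opening: 0.0001
```

```bash
sed -i 's/112,.09\]/112,.067]/' a.py; python3 a.py; python3 -c "
from h import *
snap('scene','s1.png')"
```

```text
t 3.75 turn [ 0.2 -0.5 -0.1] shift [-0.0038  0.0256  0.002 ] F [-0.8 -0.1 -0.6] pos [0.5423 0.112  0.0929] rpy [-90.1  -9.9 105.5] q [ 6.6  6.3 -4.3 80.9  9.8 -9. ]
```

View pics/s1.png

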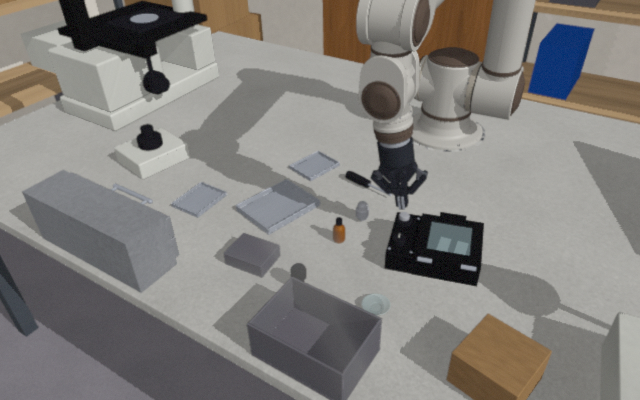

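play_rows(moves=[[[0,0,0],[-0.003,0.018,0.002],0],[[0,0,0],[-0.0035,0.022,0.002],0],[[0,0,0],[-0.004,0.0255,0.002],0],[[0,0,0],[-0.004,0.0255,0.002],0],[[0,0,0],[-0.004,0.0255,0.002],0]])

```text
time: 4.3
ee_pos: [0.5403, 0.1118, 0.0668]
tcp_rot: [-90.1, -9.9, 105.6]
wrist_force: [-0.2, -1.8, 6.1]
opening: -0.0001
```

```bash
python3 a.py; python3 -c "
from h import *
snap('scene','s2.png')"
```

```text
t 4.3 turn [ 0.2 -0.4 -0.1] shift [ 0.0004 -0.0001 -0.    ] F [-0.2 -1.8  6.1] pos [0.5403 0.1118 0.0668] rpy [-90.1  -9.9 105.6] q [ 6.7  6.5 -7.  78.   9.8 -9.1]
```

View pics/s2.png

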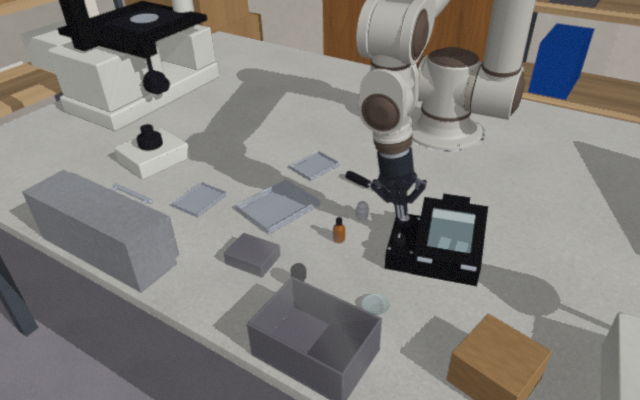

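```bash
cat > b.py <<'E'
from h import *
import sys
p=[float(v) for v in sys.argv[1:4]]; a=np.radians(float(sys.argv[4]))
R=RC@toolR([np.cos(a),0,-np.sin(a)],[0,1,0])
p0,_,_=cur(); print('cham',cham(p0))
delta(w(p),R)
E
python3 b.py -.14 -.112 .17 25; python3 -c "
from h import *
print(w([-.14,0,.15]))"
```

```text
cham [-0.0401 -0.1124  0.0668]
t 4.35 turn [-64.7  -6.    8.6] shift [ 0.0174 -0.1019  0.0997] F [-0.7 -1.8  5.4] pos [0.5402 0.1117 0.0668] rpy [-90.1  -9.9 105.6] q [ 6.7  6.5 -7.  78.   9.8 -9.1]
[0.4132 0.1922 0.15  ]
```

play_rows(moves=[[[0,0,0],[0,-0.045,0],0],[[-6,-1,1],[0,-0.08,0.02],0],[[-64.7,-6,8.6],[0.01,-0.1,0.06],0],[[-64.7,-6,8.6],[0.017,-0.102,0.1],0],[[-64.7,-6,8.6],[0.017,-0.102,0.1],0]])

```text
time: 4.85
ee_pos: [0.4514, 0.085, 0.1713]
tcp_rot: [-112.2, -6.5, 107.3]
wrist_force: [-1.9, -0.5, 0.4]
opening: -0.0003
```

```bash
python3 b.py -.16 -.0 .14 25;python3 -c "
from h import *
snap('scene','s3.png')"
```

```text
cham [-0.1329 -0.1136  0.1713]
t 4.85 turn [-42.8  -3.6   5.7] shift [0.1099 0.0314 0.0393] F [-1.9 -0.5  0.4] pos [0.4514 0.085  0.1713] rpy [-112.2   -6.5  107.3] q [  3.9 -30.  -29.   70.5  10.9 -10.1]
```

View pics/s3.png

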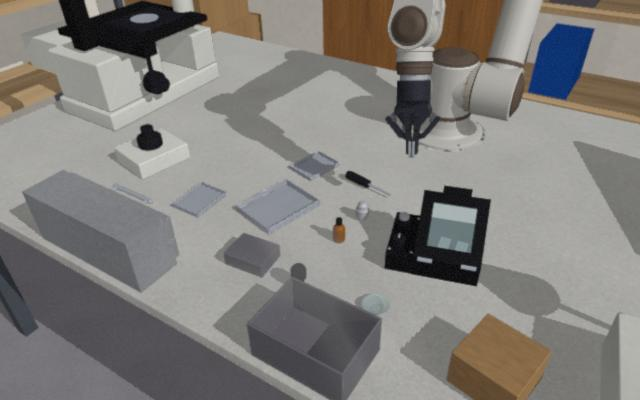

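play_rows(moves=[[[-42.8,-3.6,5.7],[0.11,0.03,0.025],0],[[-42.8,-3.6,5.7],[0.11,0.03,0.025],0],[[-42.8,-3.6,5.7],[0.11,0.03,0.025],0],[[-42.8,-3.6,5.7],[0.11,0.03,0.025],0],[[-42.8,-3.6,5.7],[0.11,0.03,0.025],0]])

```text
time: 5.4
ee_pos: [0.4723, 0.2447, 0.141]
tcp_rot: [-142.5, 0.4, 104.9]
wrist_force: [0.7, 0.4, -0.3]
opening: -0.0001
```

```bash
python3 b.py -.13 -.0 .13 25;python3 -c "
from h import *
snap('scene','s3.png');snap('wrist','w3.png')"
```

```text
cham [-0.0687  0.0341  0.141 ]
t 5.4 turn [-12.5  -0.3  -1.2] shift [-0.0353 -0.0412  0.0458] F [ 0.7  0.4 -0.3] pos [0.4723 0.2447 0.141 ] rpy [-142.5    0.4  104.9] q [ 36.5 -48.5 -56.   32.1 -17.2  13.3]
```

View pics/s3.png

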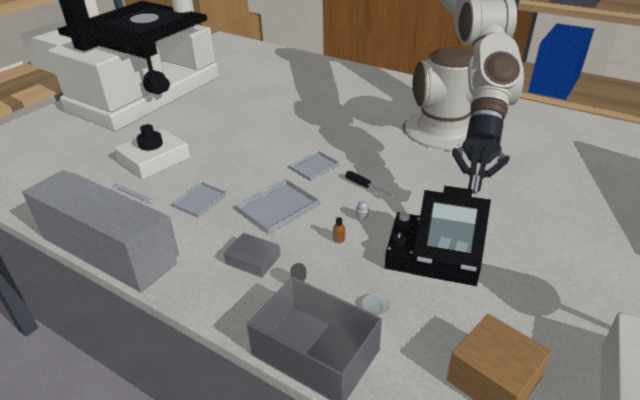

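View pics/w3.png

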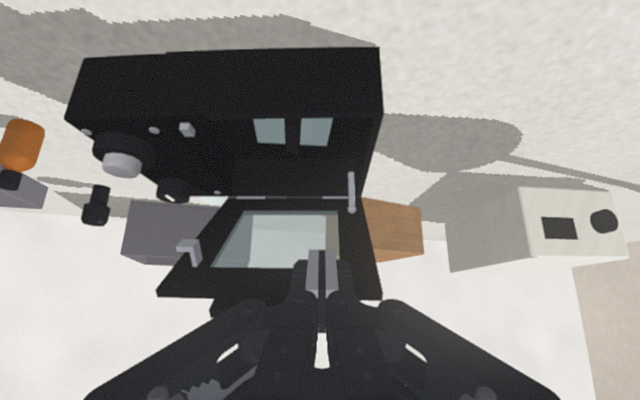

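```bash
cat >> h.py <<'E'
def ony(c,uv,y): # chamber-plane y
    o,v=ray(c,uv); o=RC.T@(o-O); v=v@RC; s=(y-o[1])/v[:,1]; return o+v*s[:,None]
def onlid(c,uv):  # intersect with lid radius: returns theta by scanning for lip tip distance not used
    pass
E
python3 - <<'E'
from h import *
im=cv2.imread('pics/s3.png')
cv2.imwrite('pics/z4.png',cv2.resize(im[140:290,370:500],None,fx=4,fy=4,interpolation=cv2.INTER_CUBIC))
snap('top','t3.png')
im=cv2.imread('pics/t3.png')
cv2.imwrite('pics/z5.png',cv2.resize(im[150:285,110:260],None,fx=4,fy=4,interpolation=cv2.INTER_CUBIC))
E
```

```text
(no output)
```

View pics/z4.png

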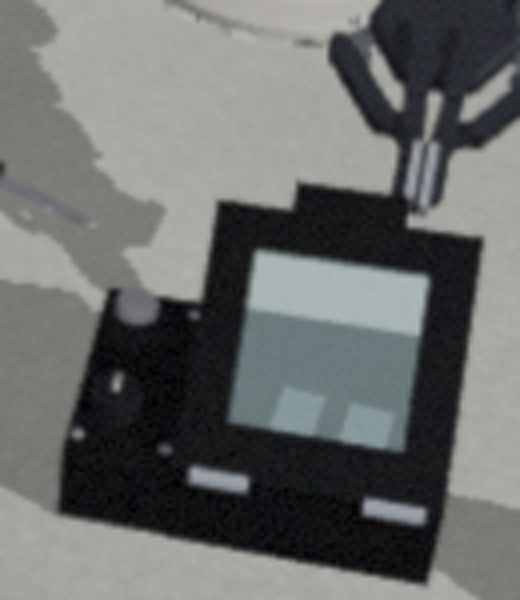

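View pics/z5.png

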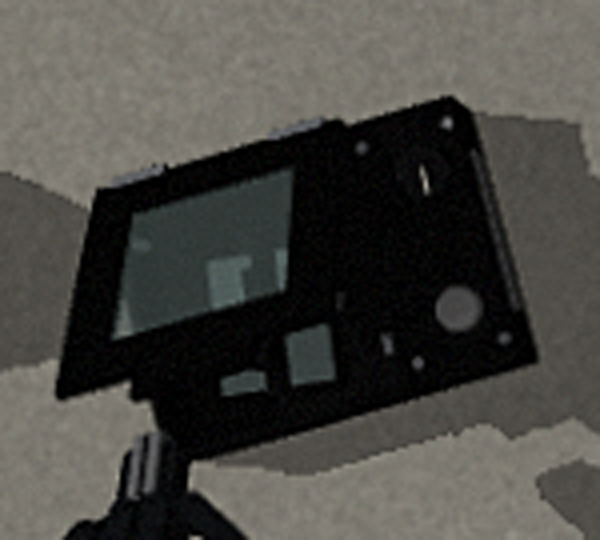

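```bash
python3 - <<'E'
from h import *
s=load('s3');t=load('t3')
q=lambda x,y,a,b:((x+.5)/4-.5+a,(y+.5)/4-.5+b)
H=np.array([.075,.0505])
def th(P): d=P-np.array([H[0],0,H[1]]); return P, np.hypot(d[0],d[2]), np.arctan2(d[2],-d[0])
print(th(ony(s,[q(298,184,370,140)],-.03)[0]))
print(th(ony(s,[q(218,202,370,140)],-.07)[0]))
print(th(ony(s,[q(483,238,370,140)],.07)[0]))
print(th(ony(t,[q(58,398,110,150)],.07)[0]))
p0,R,o=cur(); print(cham(p0), o['time'])
print(proj(s,p0),proj(t,p0))
E
```

```text
(array([-0.0974, -0.03  ,  0.1264]), np.float64(0.18840666808971054), np.float64(0.41469682348492676))
(array([-0.0482, -0.07  ,  0.1405]), np.float64(0.15256649478242865), np.float64(0.6312652129506213))
(array([-0.0427,  0.07  ,  0.1471]), np.float64(0.1522871451781071), np.float64(0.6872243911859555))
(array([-0.0386,  0.07  ,  0.1521]), np.float64(0.15245392338610417), np.float64(0.7298457381372635))
[-0.0705  0.0332  0.1374] 5.55
[[472.6521 192.7224]] [[149.4529 260.0868]]
```

```bash
python3 b.py -.047 .02 .128 36
```

```text
cham [-0.0705  0.0332  0.1374]
t 5.55 turn [-2.  -0.2 -1.1] shift [-0.0127  0.0245 -0.0072] F [ 0.6 -0.4  0.5] pos [0.4709 0.2432 0.1374] rpy [-142.     0.5  105. ] q [ 36.3 -48.5 -56.1  32.5 -16.9  13.2]
```

play_rows(moves=[[[0,0,-1],[-0.004,0.008,0],0],[[0,0,-1],[-0.008,0.016,0],0],[[-1,0,-1],[-0.012,0.024,0],0],[[-1,0,-1],[-0.012,0.024,0],0],[[-1,0,-1],[-0.012,0.024,0],0]])

```text
time: 6.05
ee_pos: [0.494, 0.2346, 0.1249]
tcp_rot: [-143.1, -0.2, 105.5]
wrist_force: [-0.3, 0.1, 0.5]
opening: 0.0002
```

```bash
python3 b.py -.047 .02 .128 36; python3 -c "
from h import *
snap('scene','s4.png')
im=cv2.imread('pics/s4.png')
cv2.imwrite('pics/z6.png',cv2.resize(im[140:290,370:500],None,fx=4,fy=4,interpolation=cv2.INTER_CUBIC))"
```

```text
cham [-0.0506  0.0185  0.1249]
t 6.05 turn [-0.9 -0.5 -0.3] shift [ 0.0016  0.001  -0.0047] F [-0.3  0.1  0.5] pos [0.494  0.2346 0.1249] rpy [-143.1   -0.2  105.5] q [ 32.2 -46.6 -57.6  27.1 -13.2  10.4]
```

View pics/z6.png

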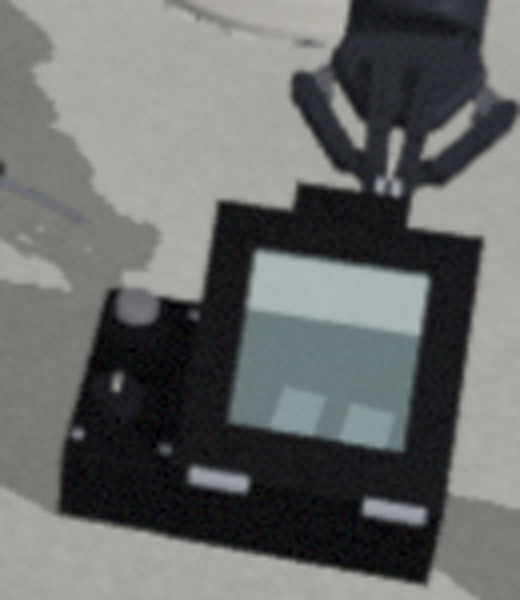

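play_rows(moves=[[[0,0,0],[0,0.001,-0.004],0],[[0,0,0],[0,0.001,-0.008],0],[[0,0,0],[0,0.001,-0.012],0],[[0,0,0],[0,0.001,-0.016],0],[[0,0,0],[0,0.001,-0.02],0]])

```text
time: 6.6
ee_pos: [0.5061, 0.2389, 0.1399]
tcp_rot: [-143.1, -0.2, 105.6]
wrist_force: [0.4, 0.2, -0.6]
opening: 0.0001
```

```bash
python3 b.py -.047 .02 .14 36; cat > look.py <<'E'
from h import *
import sys
n=sys.argv[1]
for k,(a,b,x,y) in dict(scene=(100,290,350,510),top=(130,290,100,260)).items():
    snap(k,k+n+'.png'); im=cv2.imread('pics/'+k+n+'.png')
    cv2.imwrite('pics/z'+k+n+'.png',cv2.resize(im[a:b,x:y],None,fx=3,fy=3,interpolation=cv2.INTER_CUBIC))
a=cv2.imread('pics/zscene'+n+'.png');b=cv2.imread('pics/ztop'+n+'.png')
h=max(len(a),len(b)); f=lambda i:np.pad(i,((0,h-len(i)),(0,0),(0,0)))
im=np.c_[f(a),f(b)]; im=cv2.resize(im,None,fx=.83,fy=.83); cv2.imwrite('pics/L'+n+'.png',im)
E
python3 look.py 5
```

```text
cham [-0.0379  0.0193  0.1399]
t 6.6 turn [-0.9 -0.4 -0.2] shift [ 0.0007 -0.0074  0.0054] F [ 0.4  0.2 -0.6] pos [0.5061 0.2389 0.1399] rpy [-143.1   -0.2  105.6] q [ 31.7 -44.3 -55.   27.2 -12.7  10. ]Traceback (most recent call last):
  File "look.py", line 9, in <module>
    im=np.c_[f(a),f(b)]; im=cv2.resize(im,None,fx=.83,fy=.83); cv2.imwrite('pics/L'+n+'.png',im)
                                                               ~~~~~~~~~~~^^^^^^^^^^^^^^^^^^^^^^
cv2.error: OpenCV(4.12.0) /io/opencv/modules/imgcodecs/src/loadsave.cpp:1058: error: (-215:Assertion failed) image.channels() == 1 || image.channels() == 3 || image.channels() == 4 in function 'imwrite_'
```

```bash
sed -i 's/im=np.c_\[f(a),f(b)\]/im=np.hstack([f(a),f(b)])/' look.py; python3 look.py 5
```

```text
(no output)
```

View pics/L5.png

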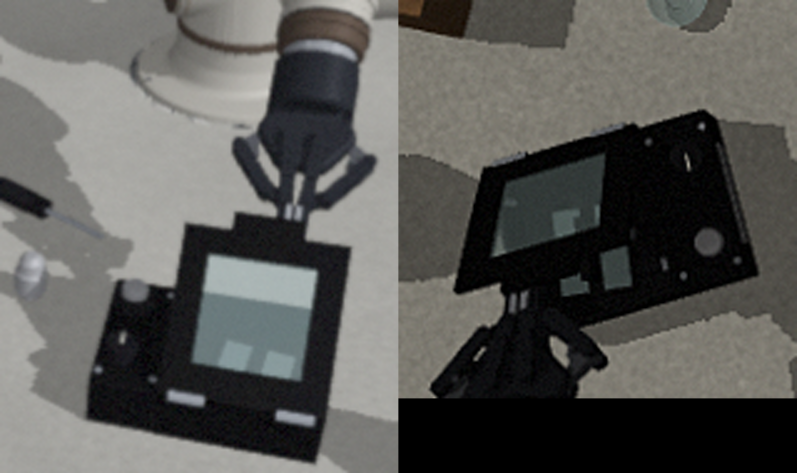

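play_rows(moves=[[[0,0,0],[0,0,-0.004],0],[[0,0,0],[0,0,-0.008],0],[[0,0,0],[0,0,-0.012],0],[[0,0,0],[0,0,-0.014],0],[[0,0,0],[0,0,-0.016],0]])

```text
time: 7.3
ee_pos: [0.5154, 0.2413, 0.1527]
tcp_rot: [-143.1, -0.2, 105.6]
wrist_force: [-0.0, -0.6, -0.6]
opening: -0.0
```

```bash
python3 b.py -.047 .02 .14 36; python3 look.py 6
```

```text
cham [-0.0282  0.0191  0.1527]
t 7.3 turn [-0.8 -0.4 -0.2] shift [ 0.0008 -0.0074  0.0214] F [-0.  -0.6 -0.6] pos [0.5154 0.2413 0.1527] rpy [-143.1   -0.2  105.6] q [ 31.2 -42.7 -52.9  27.6 -12.4   9.7]
```

View pics/L6.png

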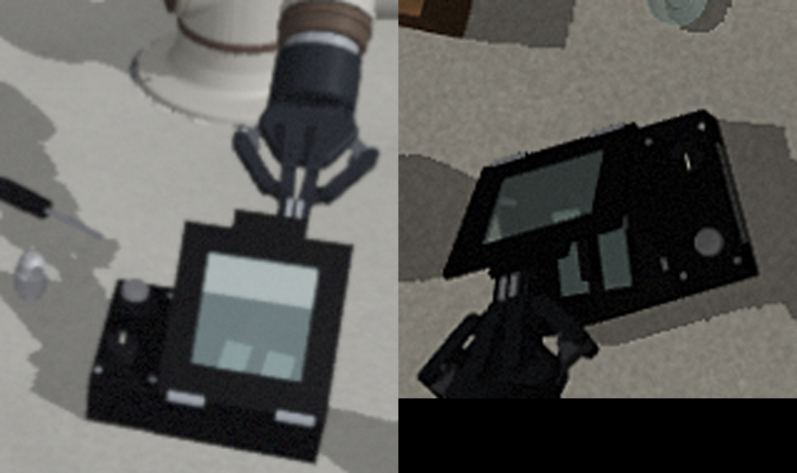

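```bash
python3 - <<'E'
from h import *
t=load('top6')
for u in [((445-398.4)/2.49+100,275/2.49+130),((456-398.4)/2.49+100,292/2.49+130)]:
    P=ony(t,[u],.07)[0]; d=P-[.075,0,.0505]; print(P,np.hypot(d[0],d[2]),np.arctan2(d[2],-d[0]))
E
```

```text
[-0.0217  0.07    0.1654] 0.15021624976363468 0.8711960371093148
[-0.035   0.07    0.1544] 0.15127547692927207 0.7568941492338511
```

play_rows(moves=[[[0,0,0],[0,0,-0.002],0],[[0,0,0],[0,0,-0.004],0],[[0,0,0],[0,0,-0.006],0],[[0,0,0],[0,0,-0.008],0],[[0,0,0],[0,0,-0.01],0]])

```text
time: 7.9
ee_pos: [0.5211, 0.243, 0.1607]
tcp_rot: [-143.2, -0.2, 105.6]
wrist_force: [0.2, -0.4, -1.2]
opening: -0.0001
```

play_rows(moves=[[[0,0,0],[0,0,-0.001],0],[[0,0,0],[0,0,-0.001],0],[[0,0,0],[0,0,-0.001],0],[[0,0,0],[0,0,-0.001],0],[[0,0,0],[0,0,-0.001],0]])

```text
time: 8.4
ee_pos: [0.5216, 0.2431, 0.1613]
tcp_rot: [-143.2, -0.2, 105.6]
wrist_force: [-0.7, 0.0, 0.7]
opening: -0.0002
```

```bash
python3 b.py -.047 .02 .14 36; python3 look.py 7
```

```text
cham [-0.0218  0.019   0.1613]
t 8.4 turn [-0.8 -0.4 -0.2] shift [ 0.0007 -0.0074  0.0322] F [-0.7  0.   0.7] pos [0.5216 0.2431 0.1613] rpy [-143.2   -0.2  105.6] q [ 31.  -41.6 -51.5  28.  -12.1   9.5]
```

View pics/L7.png

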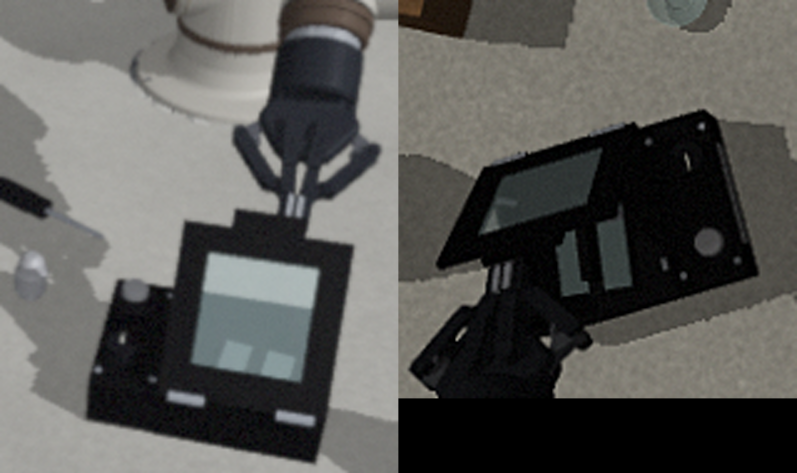

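```bash
cat > arc.py <<'E'
from h import *
import sys
p0,R0,o=cur(); c=cham(p0); H=np.array([.075,.0505]); d=c[[0,2]]-H; f0=np.arctan2(d[1],-d[0]); print('phi',f0,'r',np.hypot(*d),'t',o['time'],o['wrist_force'])
for f in sys.argv[1:]:
    f=float(f); r=.145; P=np.array([H[0]-r*np.cos(f),.0185,H[1]+r*np.sin(f)])
    print(f,(R0.T@(w(P)-p0)).round(4))
E
python3 arc.py .92 .99 1.06 1.13 1.2
```

```text
phi 0.8529569029520666 r 0.14717478056884833 t 8.5 [0.1175 0.0286 0.1777]
0.92 [-0.0004  0.0045 -0.009 ]
0.99 [-0.0003  0.0076 -0.0186]
1.06 [-0.0003  0.0114 -0.0281]
1.13 [-0.0002  0.0158 -0.0372]
1.2 [-0.0001  0.0209 -0.046 ]
```

play_rows(moves=[[[0,0,0],[0,0.004,-0.009],0],[[0,0,0],[0,0.0075,-0.0185],0],[[0,0,0],[0,0.0115,-0.028],0],[[0,0,0],[0,0.016,-0.037],0],[[0,0,0],[0,0.021,-0.046],0]])

```text
time: 9.0
ee_pos: [0.5654, 0.2551, 0.186]
tcp_rot: [-143.2, -0.2, 105.6]
wrist_force: [-1.2, 0.1, -0.0]
opening: -0.0002
```

```bash
python3 arc.py 1.25 1.32 1.38 1.44 1.5; python3 look.py 8
```

```text
phi 1.2084213309714495 r 0.1449556386986526 t 9.0 [-1.1615  0.0868 -0.04  ]
1.25 [ 0.      0.0033 -0.005 ]
1.32 [ 0.0001  0.0094 -0.0132]
1.38 [ 0.0001  0.015  -0.0198]
1.44 [ 0.0002  0.0211 -0.0261]
1.5 [ 0.0003  0.0275 -0.0319]
```

View pics/L8.png

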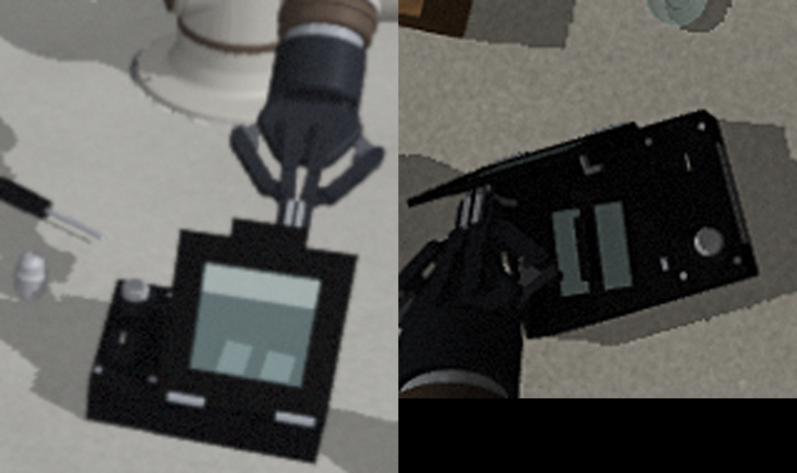

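play_rows(moves=[[[0,0,0],[0,0.003,-0.005],0],[[0,0,0],[0,0.0075,-0.0105],0],[[0,0,0],[0,0.012,-0.016],0],[[0,0,0],[0,0.0165,-0.0215],0],[[0,0,0],[0,0.021,-0.026],0]])

```text
time: 9.6
ee_pos: [0.5962, 0.2638, 0.194]
tcp_rot: [-143.2, -0.2, 105.6]
wrist_force: [-1.0, -0.0, -0.1]
opening: 0.0001
```

```bash
python3 arc.py 1.47 1.51 1.55 1.59 1.63 1.66 1.69 1.72 1.75 1.78
```

```text
phi 1.4368041727464471 r 0.14483667878878984 t 9.6 [-1.0027 -0.0061 -0.077 ]
1.47 [ 0.0002  0.0034 -0.0034]
1.51 [ 0.0002  0.0077 -0.0073]
1.55 [ 0.0002  0.0122 -0.0109]
1.59 [ 0.0003  0.0169 -0.0144]
1.63 [ 0.0003  0.0216 -0.0177]
1.66 [ 0.0003  0.0253 -0.0201]
1.69 [ 0.0004  0.029  -0.0223]
1.72 [ 0.0004  0.0328 -0.0244]
1.75 [ 0.0004  0.0367 -0.0264]
1.78 [ 0.0005  0.0406 -0.0283]
```

play_rows(moves=[[[0,0,0],[0,0.0035,-0.0035],0],[[0,0,0],[0,0.0075,-0.007],0],[[0,0,0],[0,0.012,-0.011],0],[[0,0,0],[0,0.017,-0.0145],0],[[0,0,0],[0,0.0215,-0.0175],0]])

```text
time: 10.1
ee_pos: [0.6228, 0.2712, 0.1949]
tcp_rot: [-143.2, -0.2, 105.6]
wrist_force: [-0.6, -0.4, -0.4]
opening: 0.0001
```

```bash
python3 look.py 9;python3 arc.py  1.66 1.69 1.72 1.75 1.78
```

```text
phi 1.6274243794771732 r 0.1443502095850129 t 10.2 [-0.3119  0.12    0.2793]
1.66 [ 0.0004  0.0036 -0.0031]
1.69 [ 0.0005  0.0073 -0.0053]
1.72 [ 0.0005  0.0111 -0.0074]
1.75 [ 0.0005  0.015  -0.0094]
1.78 [ 0.0006  0.0189 -0.0113]
```

View pics/L9.png

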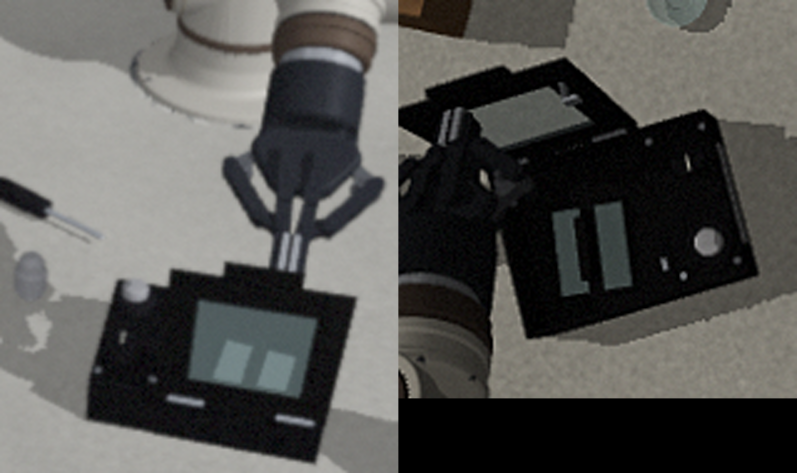

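play_rows(moves=[[[0,0,0],[0,0.0035,-0.003],0],[[0,0,0],[0,0.007,-0.005],0],[[0,0,0],[0,0.011,-0.0075],0],[[0,0,0],[0,0.015,-0.0095],0],[[0,0,0],[0,0.015,-0.0095],0]])

```text
time: 10.7
ee_pos: [0.6397, 0.2759, 0.1932]
tcp_rot: [-143.1, -0.2, 105.6]
wrist_force: [-0.0, -0.6, 1.1]
opening: -0.0004
```

```bash
python3 look.py 10;python3 arc.py  1.66
```

```text
phi 1.7468562036611668 r 0.1449249480040699 t 10.8 [0.7292 0.4184 1.0616]
1.66 [ 0.0004 -0.011   0.0061]
```

View pics/L10.png

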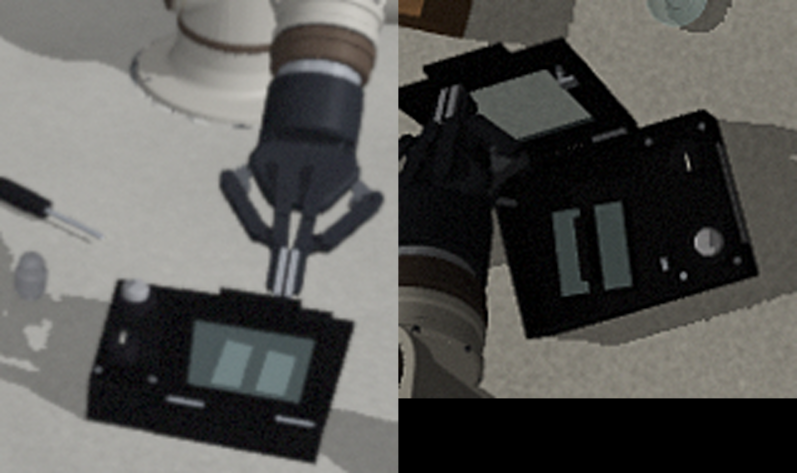

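```bash
python3 - <<'E'
from h import *
t=load('top10')
P=ony(t,[((564-398.4)/2.49+100,40/2.49+130)],-.07)[0]; d=P-[.075,0,.0505]; print(P,np.hypot(d[0],d[2]),np.arctan2(d[2],-d[0]))
E
python3 arc.py 1.76 1.79 1.81
```

```text
[ 0.1161 -0.07    0.1968] 0.15199132518356812 1.8446753991643523
phi 1.7468562036611668 r 0.1449249480040699 t 10.8 [0.7292 0.4184 1.0616]
1.76 [ 0.0005  0.0017 -0.0009]
1.79 [ 0.0005  0.0056 -0.0028]
1.81 [ 0.0006  0.0083 -0.0039]
```

play_rows(moves=[[[0,0,0],[0,0.003,-0.0015],0],[[0,0,0],[0,0.005,-0.0025],0],[[0,0,0],[0,0.005,-0.0025],0],[[0,0,0],[0,0,0],0],[[0,0,0],[0,-0.02,0],0]])

```text
time: 11.3
ee_pos: [0.6232, 0.271, 0.203]
tcp_rot: [-142.9, -0.1, 105.6]
wrist_force: [-0.0, 0.1, 0.0]
opening: 0.0001
```

```bash
python3 look.py 11;python3 arc.py  1.66
```

```text
phi 1.6274153606107487 r 0.15734255633918304 t 11.4 [ 1.3597 -0.1956  1.0331]
1.66 [0.0002 0.0108 0.0078]
```

View pics/L11.png

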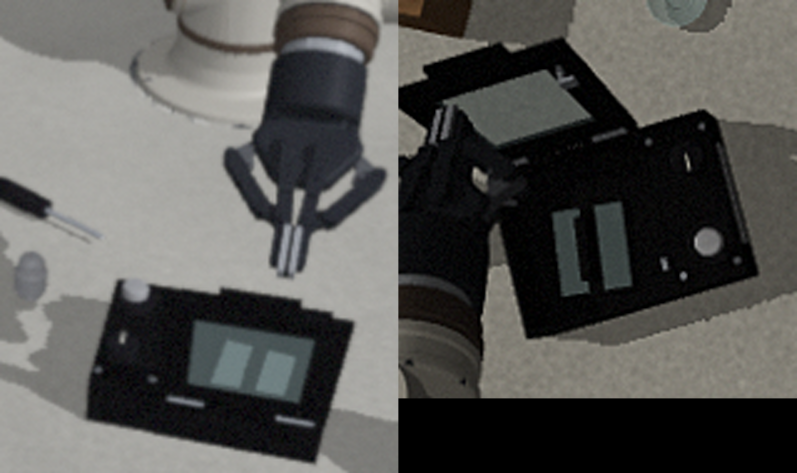

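```bash
python3 - <<'E'
from h import *
t=load('top11'); im=t['img']
g=im.astype(int).mean(2); m=((g>60)).astype(np.uint8); 
x0,y0=158,200; 
m[:208]=0;m[255:]=0;m[:,:158]=0;m[:,200:]=0
n,l,s,ce=cv2.connectedComponentsWithStats(m)
for i in range(1,n):
    if s[i,4]>150:
        r=cv2.minAreaRect(np.argwhere(l==i)[:,::-1].astype(np.float32)); b=cv2.boxPoints(r)
        P=onz(t,b,.014); print(s[i,4],r[0],[cham(p).round(4) for p in P],cham(onz(t,[r[0]],.014)[0]))
E
python3 b.py -.06 .0 .2 89.9
```

```text
324 (185.61538696289062, 228.423095703125) [array([ 0.0232, -0.0037,  0.014 ]), array([ 0.0198, -0.0258,  0.014 ]), array([-0.0534, -0.0171,  0.014 ]), array([-0.0501,  0.0048,  0.014 ])] [-0.0153 -0.0105  0.014 ]
246 (168.81533813476562, 231.2328338623047) [array([0.0275, 0.035 , 0.014 ]), array([0.0238, 0.0122, 0.014 ]), array([-0.0493,  0.0213,  0.014 ]), array([-0.0457,  0.0439,  0.014 ])] [-0.0111  0.0281  0.014 ]
cham [0.0839 0.0183 0.2076]
t 11.4 turn [53.2 -0.5  0. ] shift [-0.0193 -0.1108  0.092 ] F [ 1.4 -0.2  1. ] pos [0.6234 0.2715 0.2076] rpy [-143.3   -0.2  105.6] q [ 27.4 -24.6 -37.   24.8  -9.3   7.3]
```

play_rows(moves=[[[0,0,0],[0,-0.05,0.01],0],[[8,0,0],[-0.01,-0.09,0.05],50],[[53,0,0],[-0.015,-0.11,0.09],50],[[53,0,0],[-0.015,-0.11,0.09],50],[[53,0,0],[-0.015,-0.11,0.09],50]])

```text
time: 11.9
ee_pos: [0.4902, 0.2187, 0.2017]
tcp_rot: [-109.6, -0.3, 105.6]
wrist_force: [1.0, -0.0, 1.2]
opening: 0.0426
```

```bash
cat > g.py <<'E'
from h import *
import sys  # chamber pos, world yaw of jaws
p=[float(v) for v in sys.argv[1:4]]; y=np.radians(float(sys.argv[4]))
R=toolR([0,0,-1],[np.cos(y),np.sin(y),0])
p0,_,o=cur(); print('cham',cham(p0),'open',o['opening'])
delta(w(p),R)
E
python3 g.py -.013 .009 .2 99.4
```

```text
cham [-0.0587  0.0042  0.2017] open 0.042616446045217915
t 11.9 turn [19.5  6.1  1.3] shift [ 0.0051  0.0169 -0.0424] F [ 1.  -0.   1.2] pos [0.4902 0.2187 0.2017] rpy [-109.6   -0.3  105.6] q [ 25.7 -17.1 -16.1  71.6  -3.1   9.6]
```

play_rows(moves=[[[19.5,6.1,1.3],[0.005,0.02,-0.02],50],[[19.5,6.1,1.3],[0.005,0.02,-0.02],50],[[19.5,6.1,1.3],[0.005,0.02,-0.02],50],[[19.5,6.1,1.3],[0.005,0.02,-0.02],50],[[19.5,6.1,1.3],[0.005,0.02,-0.02],50]])

```text
time: 12.4
ee_pos: [0.515, 0.2307, 0.1863]
tcp_rot: [-90.2, 0.1, 99.4]
wrist_force: [0.4, -0.7, 0.3]
opening: 0.043
```

```bash
python3 g.py -.013 .009 .1 99.4; python3 -c "
from h import *
snap('wrist','w12.png')"
```

```text
cham [-0.0316  0.0089  0.1863] open 0.04298652677677399
t 12.4 turn [ 0.2  0.  -0.1] shift [ 0.0023  0.0863 -0.0182] F [ 0.4 -0.7  0.3] pos [0.515  0.2307 0.1863] rpy [-90.2   0.1  99.4] q [24.2  6.1  6.3 90.1 -0.1 14.8]
```

View pics/w12.png

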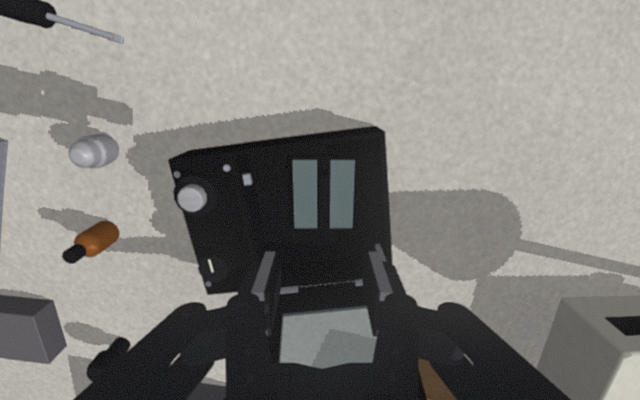

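```bash
python3 - <<'E'
from h import *
c=load('w12'); g=c['img'].astype(int).mean(2); m=(g>60).astype(np.uint8); m[:158]=0;m[235:]=0;m[:,:285]=0;m[:,362:]=0
n,l,s,ce=cv2.connectedComponentsWithStats(m)
for i in range(1,n):
    if s[i,4]>300:
        b=cv2.boxPoints(cv2.minAreaRect(np.argwhere(l==i)[:,::-1].astype(np.float32)))
        P=onz(c,b,.014); print(s[i,4],b.round(0).tolist(),[cham(p)[:2].round(4) for p in P],cham(P.mean(0)))
        e=P-P[0]; k=np.argmax(np.linalg.norm(np.diff(P,axis=0),axis=1)); d=np.diff(P,axis=0)[k]; print(np.degrees(np.arctan2(d[1],d[0])))
E
```

```text
1663 [[292.0, 159.0], [316.0, 159.0], [317.0, 228.0], [293.0, 228.0]] [array([-0.0544, -0.02  ]), array([-0.0521,  0.0049]), array([ 0.025 , -0.0029]), array([ 0.0225, -0.0297])] [-0.0147 -0.0119  0.014 ]
10.250560260610897
1661 [[329.0, 228.0], [330.0, 159.0], [355.0, 159.0], [353.0, 228.0]] [array([0.0264, 0.0095]), array([-0.0504,  0.0191]), array([-0.0471,  0.044 ]), array([0.0301, 0.0363])] [-0.0102  0.0272  0.014 ]
10.298249580885987
```

```bash
python3 g.py -.0125 .0077 .06 99.8
```

```text
cham [-0.0321  0.009   0.1872] open 0.04263401076403222
t 12.45 turn [ 0.2 -0.4 -0. ] shift [ 0.0011  0.1273 -0.0191] F [ 0.2  0.3 -0.4] pos [0.5145 0.2306 0.1872] rpy [-90.2   0.   99.4] q [24.2  5.9  6.2 90.1 -0.1 14.8]
```

play_rows(moves=[[[0.2,-0.4,0],[0.001,0.03,-0.019],50],[[0.2,-0.4,0],[0.001,0.07,-0.019],50],[[0.2,-0.4,0],[0.001,0.11,-0.019],50],[[0.2,-0.4,0],[0.001,0.127,-0.019],50],[[0.2,-0.4,0],[0.001,0.127,-0.019],50]])

```text
time: 12.95
ee_pos: [0.5312, 0.2339, 0.059]
tcp_rot: [-89.9, 0.1, 99.8]
wrist_force: [0.3, -0.5, -0.9]
opening: 0.0428
```

```bash
python3 g.py -.0125 .0077 .019 99.8; python3 look.py 13;  python3 -c "
from h import *
snap('wrist','w13.png')"
```

```text
cham [-0.0151  0.0075  0.059 ] open 0.04275846425353249
t 12.95 turn [-0.1  0.  -0.1] shift [ 0.0005  0.04   -0.0026] F [ 0.3 -0.5 -0.9] pos [0.5312 0.2339 0.059 ] rpy [-89.9   0.1  99.8] q [23.8  9.4 -4.1 76.6 -0.  13.9]
```

View pics/L13.png

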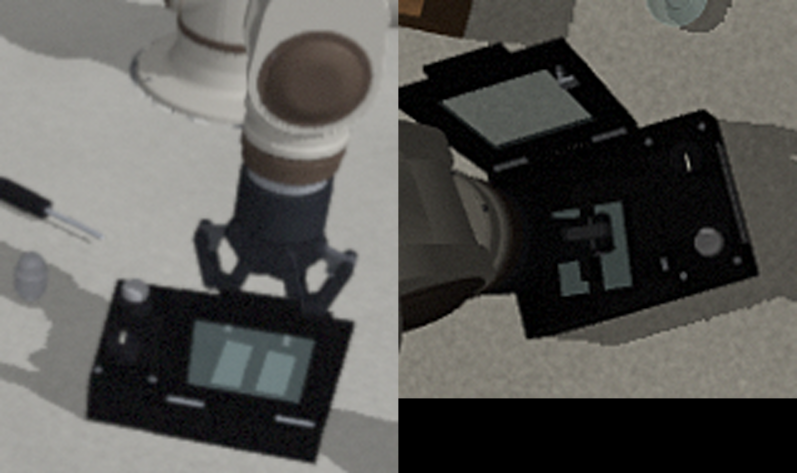

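View pics/w13.png

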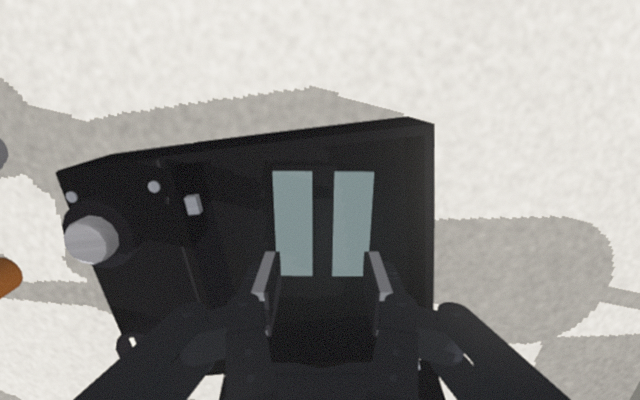

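play_rows(moves=[[[0,0,0],[0.0005,0.015,-0.0025],50],[[0,0,0],[0.0005,0.028,-0.0025],50],[[0,0,0],[0.0005,0.036,-0.0025],50],[[0,0,0],[0.0005,0.04,-0.0025],50],[[0,0,0],[0.0005,0.04,-0.0025],50]])

```text
time: 13.6
ee_pos: [0.5351, 0.2353, 0.0193]
tcp_rot: [-89.8, 0.1, 99.8]
wrist_force: [0.7, -1.0, 0.2]
opening: 0.0431
```

```bash
python3 g.py -.0125 .0077 .019 99.8
```

```text
cham [-0.0109  0.0078  0.0193] open 0.04311675546042739
t 13.6 turn [-0.2 -0.  -0.1] shift [-0.0002  0.0003  0.0015] F [ 0.7 -1.   0.2] pos [0.5351 0.2353 0.0193] rpy [-89.8   0.1  99.8] q [23.7 11.1 -6.6 72.5 -0.  14. ]
```

play_rows(moves=[[[0,0,0],[0,0,0],30],[[0,0,0],[0,0,0],15],[[0,0,0],[0,0,0],5],[[0,0,0],[0,0,0],0],[[0,0,0],[0,0,0],0]], grip_force=30)

```text
time: 14.1
ee_pos: [0.536, 0.2356, 0.0209]
tcp_rot: [-90.0, 0.0, 99.8]
wrist_force: [-0.1, -0.4, 3.2]
opening: 0.0093
```

play_rows(moves=[[[0,0,0],[0,0,0],0],[[0,0,0],[0,-0.002,0],0],[[0,0,0],[0,-0.006,0],0],[[0,0,0],[0,-0.012,0],0],[[0,0,0],[0,-0.02,0],0]])

```text
time: 14.6
ee_pos: [0.5354, 0.2354, 0.0405]
tcp_rot: [-89.9, 0.1, 99.8]
wrist_force: [0.3, -0.1, -1.1]
opening: 0.0091
```

```bash
python3 g.py -.0125 .0077 .019 99.8;  python3 -c "
from h import *
snap('wrist','w14.png')"
```

```text
cham [-0.0107  0.0079  0.0405] open 0.009103171583692072
t 14.6 turn [-0.1 -0.  -0.1] shift [-0.0003  0.0215  0.0017] F [ 0.3 -0.1 -1.1] pos [0.5354 0.2354 0.0405] rpy [-89.9   0.1  99.8] q [23.7 10.5 -5.  74.7 -0.  14. ]
```

View pics/w14.png

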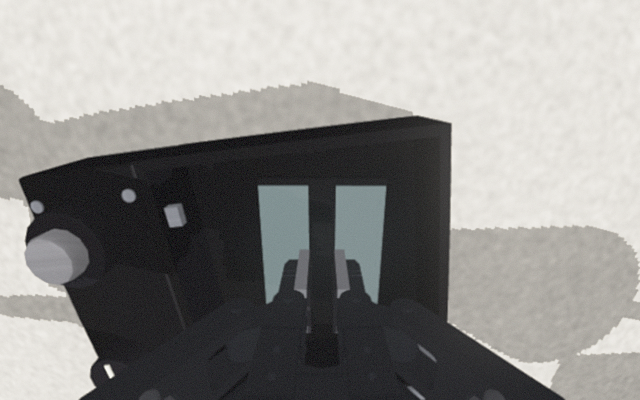

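```bash
cat > tr.py <<'E'
from h import *
import sys
y=np.radians(76)
R=toolR([0,0,-1],[np.cos(y),np.sin(y),0])
delta([.5962,-.2071,float(sys.argv[1])],R); print(get_obs()['opening'])
E
python3 tr.py .16
```

```text
t 14.65 turn [-0.  23.8 -0. ] shift [-0.4466 -0.1175  0.0161] F [ 0.1 -0.1  1.1] pos [0.5361 0.2357 0.0423] rpy [-90.    0.   99.8] q [23.7 10.4 -4.9 74.8 -0.  14. ]
0.009250250716873768
```

play_rows(moves=[[[0,0,0],[0,-0.02,0],0],[[0,0,0],[0,-0.045,0],0],[[0,0,0],[0,-0.075,0],0],[[0,0,0],[0,-0.1,0],0],[[0,0,0],[0,-0.12,0],0]])

```text
time: 15.15
ee_pos: [0.5361, 0.2358, 0.1626]
tcp_rot: [-90.0, 0.0, 99.8]
wrist_force: [-0.0, -0.9, -1.2]
opening: 0.009
```

```bash
python3 tr.py .16; python3 look.py 15
```

```text
t 15.15 turn [ 0.  23.8 -0. ] shift [-0.4467  0.0028  0.0161] F [-0.  -0.9 -1.2] pos [0.5361 0.2358 0.1626] rpy [-90.    0.   99.8] q [23.8  9.   6.9 87.9 -0.  14. ]
0.009039639480542861
```

View pics/L15.png

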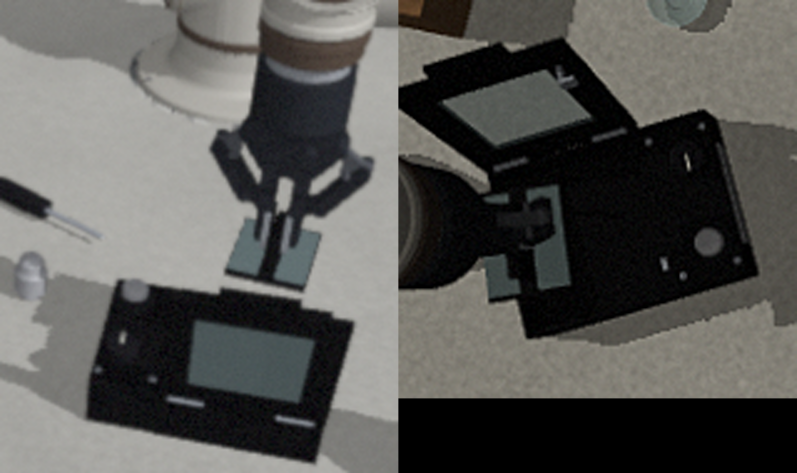

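Carrier held level. Moving across to the tray at moderate speed.

play_rows(moves=[[[0,2,0],[-0.02,0,0],0],[[0,5,0],[-0.05,0,0.002],0],[[0,9,0],[-0.09,0,0.004],0],[[0,12,0],[-0.13,0,0.006],0],[[0,15,0],[-0.17,0,0.008],0]])

```text
time: 15.75
ee_pos: [0.5565, 0.0653, 0.1593]
tcp_rot: [-89.9, 0.1, 84.7]
wrist_force: [1.5, 0.5, -1.8]
opening: 0.009
```

```bash
python3 tr.py .16
```

```text
t 15.75 turn [-0.1  8.7 -0.1] shift [-0.2676 -0.0004 -0.0647] F [ 1.5  0.5 -1.8] pos [0.5565 0.0653 0.1593] rpy [-89.9   0.1  84.7] q [ 6.7  5.7  2.8 87.3 -0.1 12. ]
0.009019081662070032
```

play_rows(moves=[[[0,2,0],[-0.04,0,-0.01],0],[[0,4,0],[-0.085,0,-0.02],0],[[0,6,0],[-0.13,0,-0.03],0],[[0,8.7,0],[-0.17,0,-0.04],0],[[0,8.7,0],[-0.21,0,-0.05],0]])

```text
time: 16.25
ee_pos: [0.5872, -0.1487, 0.1595]
tcp_rot: [-89.9, 0.1, 76.0]
wrist_force: [0.1, 1.2, -0.9]
opening: 0.0087
```

```bash
python3 tr.py .10
```

```text
t 16.25 turn [-0.1 -0.  -0.1] shift [-0.0544  0.0596 -0.023 ] F [ 0.1  1.2 -0.9] pos [ 0.5872 -0.1487  0.1595] rpy [-89.9   0.1  76. ] q [-14.2  11.9   9.9  88.1  -0.1  -0.2]
0.008696432836527298
```

play_rows(moves=[[[0,0,0],[-0.025,0.005,-0.01],0],[[0,0,0],[-0.045,0.02,-0.02],0],[[0,0,0],[-0.053,0.04,-0.022],0],[[0,0,0],[-0.053,0.055,-0.022],0],[[0,0,0],[-0.053,0.06,-0.022],0]])

```text
time: 16.75
ee_pos: [0.5949, -0.2031, 0.0978]
tcp_rot: [-89.7, 0.1, 76.1]
wrist_force: [0.3, -0.4, -1.7]
opening: 0.0093
```

```bash
python3 tr.py .03; python3 -c "
from h import *
snap('wrist','w16.png');snap('scene','s16.png');snap('top','t16.png')
a=cv2.imread('pics/s16.png')[130:280,180:430];b=cv2.imread('pics/t16.png')[130:280,290:490]
cv2.imwrite('pics/L16.png',np.vstack([np.pad(cv2.resize(a,None,fx=2,fy=2),((0,0),(0,140),(0,0))),np.pad(cv2.imread('pics/w16.png')[100:400],((0,0),(0,0),(0,0)))]))"
```

```text
t 16.75 turn [-0.3  0.1 -0.1] shift [-0.0035  0.0678 -0.0025] F [ 0.3 -0.4 -1.7] pos [ 0.5949 -0.2031  0.0978] rpy [-89.7   0.1  76.1] q [-18.8  15.5   7.3  82.1  -0.1  -4.9]
0.009315075560237298
```

View pics/L16.png

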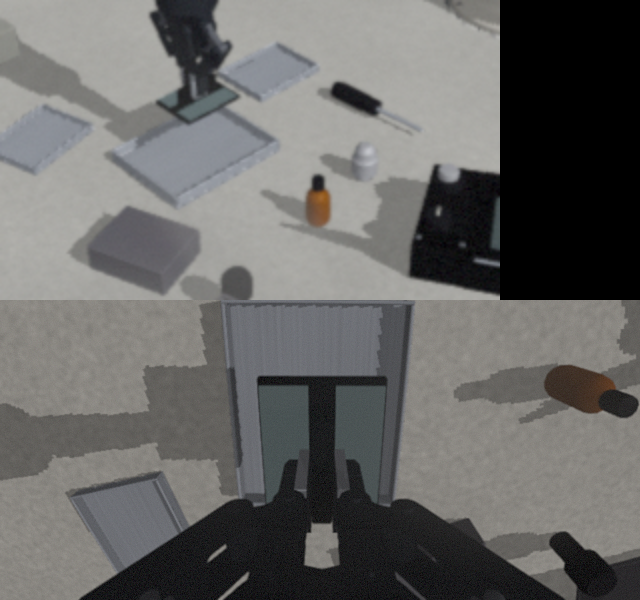

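play_rows(moves=[[[0,0,0],[-0.0035,0.02,-0.0025],0],[[0,0,0],[-0.0035,0.045,-0.0025],0],[[0,0,0],[-0.0035,0.062,-0.0025],0],[[0,0,0],[-0.0035,0.071,-0.0025],0],[[0,0,0],[-0.0035,0.074,-0.0025],0]])

```text
time: 17.4
ee_pos: [0.5977, -0.2073, 0.0268]
tcp_rot: [-89.9, 0.1, 76.1]
wrist_force: [0.8, 0.4, -0.2]
opening: 0.0089
```

```bash
python3 tr.py .016
```

```text
t 17.4 turn [-0.1  0.1 -0.1] shift [-0.0001  0.0108  0.0015] F [ 0.8  0.4 -0.2] pos [ 0.5977 -0.2073  0.0268] rpy [-89.9   0.1  76.1] q [-19.1  17.1   1.5  74.4  -0.1  -5.2]
0.008926990353184958
```

play_rows(moves=[[[0,0,0],[0,0.002,0],0],[[0,0,0],[0,0.004,0],0],[[0,0,0],[0,0.006,0],0],[[0,0,0],[0,0.008,0],0],[[0,0,0],[0,0.008,0],0]])

```text
time: 17.9
ee_pos: [0.5975, -0.2078, 0.0186]
tcp_rot: [-89.9, 0.1, 76.1]
wrist_force: [0.2, -0.7, -0.3]
opening: 0.0088
```

```bash
python3 tr.py .016; python3 -c "
from h import *
snap('scene','s17.png')
cv2.imwrite('pics/L17.png',cv2.resize(cv2.imread('pics/s17.png')[150:250,210:340],None,fx=5,fy=5))"
```

```text
t 17.9 turn [-0.1  0.1 -0.1] shift [0.0004 0.0026 0.0015] F [ 0.2 -0.7 -0.3] pos [ 0.5975 -0.2078  0.0186] rpy [-89.9   0.1  76.1] q [-19.1  17.4   0.8  73.5  -0.1  -5.2]
0.0088224893132779
```

View pics/L17.png

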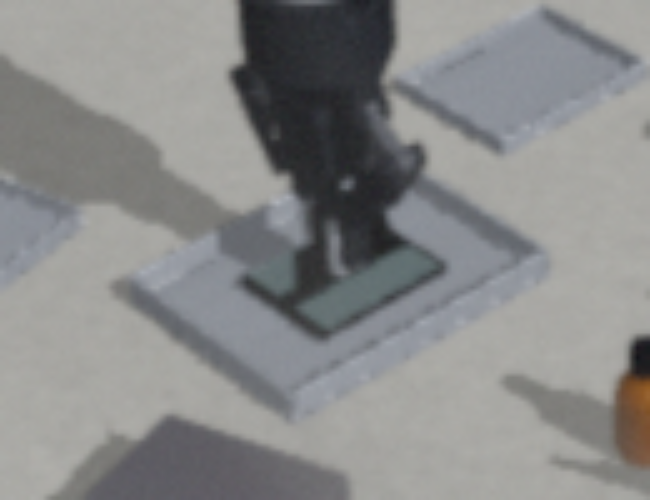

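play_rows(moves=[[[0,0,0],[0,0.0007,0],0],[[0,0,0],[0,0.0014,0],0],[[0,0,0],[0,0.002,0],0],[[0,0,0],[0,0.0025,0],0],[[0,0,0],[0,0.0025,0],0]])

```text
time: 18.45
ee_pos: [0.5975, -0.2078, 0.0161]
tcp_rot: [-89.9, 0.1, 76.1]
wrist_force: [-0.4, -0.6, -1.4]
opening: 0.0095
```

play_rows(moves=[[[0,0,0],[0,0.0005,0],0],[[0,0,0],[0,0.001,0],0],[[0,0,0],[0,0.0015,0],0],[[0,0,0],[0,0.0015,0],0],[[0,0,0],[0,0.0015,0],0]])

```text
time: 18.95
ee_pos: [0.5976, -0.2078, 0.0159]
tcp_rot: [-90.0, 0.1, 76.1]
wrist_force: [-3.2, 1.2, 8.2]
opening: 0.0089
```

play_rows(moves=[[[0,0,0],[0,-0.001,0],0],[[0,0,0],[0,-0.001,0],0],[[0,0,0],[0,-0.001,0],12],[[0,0,0],[0,-0.001,0],14],[[0,0,0],[0,-0.001,0],18]])

```text
time: 19.45
ee_pos: [0.5976, -0.2078, 0.0156]
tcp_rot: [-89.9, 0.1, 76.1]
wrist_force: [-0.6, 0.8, -0.5]
opening: 0.015
```

play_rows(moves=[[[0,0,0],[0,0,0],25],[[0,0,0],[0,0,0],35],[[0,0,0],[0,0,0],40],[[0,0,0],[0,0,0],40],[[0,0,0],[0,0,0],40]])

```text
time: 19.95
ee_pos: [0.5976, -0.2078, 0.0157]
tcp_rot: [-89.9, 0.1, 76.1]
wrist_force: [-1.3, 0.4, -0.5]
opening: 0.0342
```

play_rows(moves=[[[0,0,0],[0,-0.005,0],40],[[0,0,0],[0,-0.02,0],40],[[0,0,0],[0,-0.05,0],40],[[0,0,0],[0,-0.09,0],40],[[0,0,0],[0,-0.13,0],40]])

```text
time: 20.45
ee_pos: [0.5975, -0.2076, 0.1484]
tcp_rot: [-90.0, 0.1, 76.1]
wrist_force: [0.9, -0.6, -0.6]
opening: 0.0343
```

```bash
python3 -c "
from h import *
o=get_obs();print(o['time'],o['ee_pos'],o['opening'],o['wrist_force'])
for k in ['scene','top','wrist']: snap(k,k+'20.png')
cv2.imwrite('pics/L20.png',np.vstack([cv2.resize(cv2.imread('pics/scene20.png')[130:280,180:500],None,fx=2,fy=2),cv2.imread('pics/wrist20.png')[120:400]]))"
```

```text
20.45 [ 0.5975 -0.2076  0.1484] 0.03425574733073222 [ 0.8771 -0.6377 -0.5627]
```

View pics/L20.png

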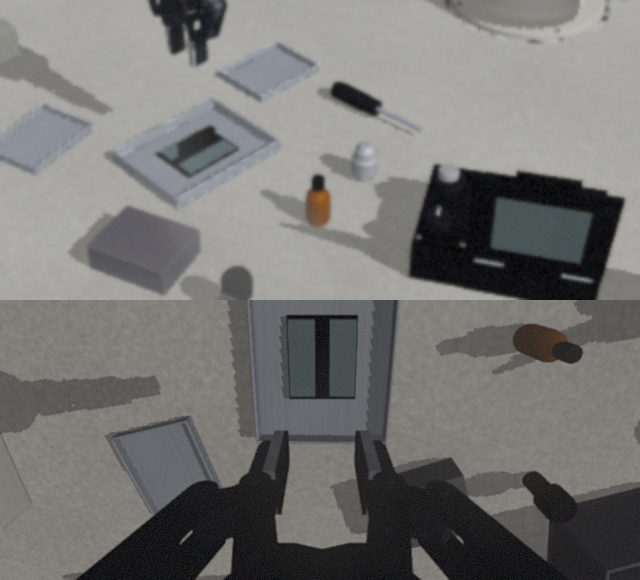

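View pics/top20.png

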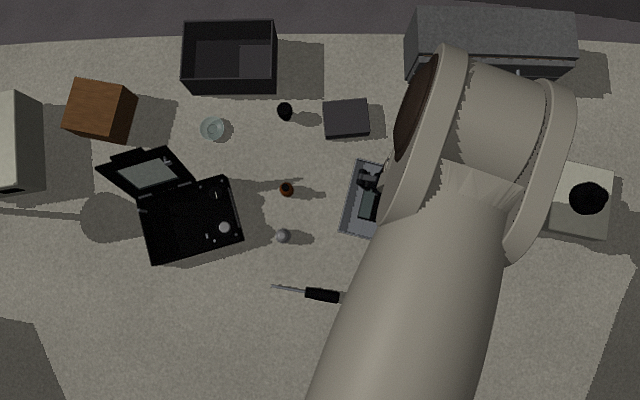

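```bash
python3 -c "
from h import *
c=load('wrist20')
P=onz(c,[(287,136+0),(357,136),(357,219),(289,219)],.008); print('carrier',P.mean(0),np.linalg.norm(P[1]-P[0]),np.linalg.norm(P[2]-P[1]),'dist',np.linalg.norm(P.mean(0)[:2]-[.5962,-.2071]))
t0=load('top0')['img'].astype(int);t1=load('top20')['img'].astype(int)
for n,(x,y) in dict(objective=(284,236),dropper=(287,189),eyep=(284,111),dish=(212,129),box=(346,118),scr=(305,292)).items(): print(n,np.abs(t0-t1)[y-12:y+12,x-14:x+14].mean())
"
python3 -c "
from workcell import job_done
print(job_done())"
```

```text
carrier [ 0.5961 -0.207   0.008 ] 0.06406125632714867 0.08242130568798266 dist 0.00013391776837253465
objective 7.059523809523809
dropper 12.725198412698413
eyep 6.742063492063492
dish 7.785714285714286
box 4.4603174603174605
scr 7.502976190476191
the job is handed in; nothing more can be done
None
```

The job is handed in, with every step carried out in order; no verdict was reported.

**What I did:**
- I pressed the release button, and the lid popped up and settled at about 0.7 rad.
- I came in under the lip with the fingers tilted forward. I lifted the lid slowly and held it still on the fingers at about 0.9 rad for more than 0.5 s.
- I swung the lid gently back to its stop. It measured about 1.84 rad and stayed there after the fingers came away.
- I gripped the carrier by its rib, lifted it out and lowered it onto the floor of the largest tray until the fingers felt it touch. Then I let go and backed off.

**Last checks:**
- **Carrier:** it lies flat and right way up inside the tray walls. Its centre measured within 1 mm of the tray's centre, and its outline came out at 82 by 64 mm against the true 84 by 66.
- **Lid:** it is still fully open in the final pictures.
- **Robot:** the gripper is clear of everything, about 0.15 m up.
- **Other things on the bench:** they show in the same places in the final top view. The pixel comparison there varied a little, most around the dropper (probably a changed shadow), and I did not measure their positions.

**What went differently:**
- Joint 2 reached its range limit as I approached the lid. The tool stopped at about 37° downward instead of the 25° I had planned, and that tilt still worked.
- The lowering of the carrier ended with about 8 N of contact force, which I eased before opening the fingers.

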